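Oil the jar mill and hold its run dial on the third click

ROBOT

A 7-joint arm with a two-finger parallel gripper is mounted at the origin on the work surface; the furniture and walls round the work are solid. World frame = base frame: x ahead of the robot, y to its left, z up, the work surface at z = 0. Lengths are in mm, angles in rad, forces in N, time in s.
With the tool pointing down it reaches from about 400 to 875 mm from the base axis. Payload 4.4 kg.
Tool frame: the origin (TCP) lies at the very end of the fingers, on their centre line; the grasp point (between the pads) lies ctrl.grip_point_offset behind it (ctrl.grip_point_offset is the distance from the TCP to the grasp point, in mm); z points along the fingers, y is the line along which they close (so a half turn about z gives the same grasp; the last joint's range is limited). The gripper opens to 85 mm and grips with 20 to 120 N. Pads are 22 mm wide; open, the fingers measure 114 mm over their backs; the gripper's body (76 mm by 85 mm) begins 54 mm behind the grasp point. The pads swing forward as they close: fully open they stand 13 mm farther back than shut.
Start: joints at [1.037, 0.628, 0.038, 1.517, -0.027, 0.996, -0.02], TCP at [293.129, -580.167, 231.313] pointing down, gripper open.
Joint ranges: [-3.06, 3.06], [-0.37, 2.12], [-1.25, 1.32], [0.18, 2.47], [-1.1, 4.24], [0.23, 1.98], [-2.94, 2.94]. Speed limits (rad/s): [2.57, 2.57, 3.14, 3.14, 3.14, 3.14, 3.14].

INTERFACE

Orientations are given as [roll, pitch, yaw] about the fixed x, y, z axes, in that order (R = Rz(yaw) Ry(pitch) Rx(roll)).
In Python, from cell import read_state, cams, ctrl, models gives the robot as it stands. The module is installed in compiled form; this text tells all that it offers.
- The arm moves only by the shell command python3 -m creep 'ROWS'. ROWS is a JSON list of rows, 1 to 12 of them, each of 7 numbers: dx, dy, dz in mm, then a rotation vector rx, ry, rz in rad, then the finger opening in mm; each row shifts and turns the commanded pose from where the row before left it, along the tool's axes as they then stand; what a row does not reach is not made up. A row lasts 1/10 s, in which the tool goes at most 50 mm and 0.15 rad, less where a joint would pass 70% of its speed; a pose out of reach is approached as far as the arm can. The fingers move at their own pace and stop on an object; the grip force is fixed at half the most. Time passes only in rows, so rows that do not move let the fingers close. It prints the time, the measured TCP pose, the force, the opening and the grip force at its end.
- read_state(): the state, without advancing time (a new reading comes with each control period).
- cams.get_image(name): name is "scene" or "side" or "wrist"; returns (picture, depth): 384x512x3 uint8, blue, green, red; 384x512 float32, mm along the optical axis (not along the pixel's ray), 0 where there is no reading.
- cams.calibration(name): a dict with "fx", "fy", "cx", "cy" (pixels), "k1" (the pictures are not rectified: a ray, as slopes to the right and down, at radius r is drawn at 1 + k1 r^2 times it, then the intrinsics apply), "rvec" (rotation vector, rad) and "tvec" (3), from world to camera coordinates, as OpenCV has them; the wrist camera has in their place "hand_eye" (4x4, takes a point from camera to tool coordinates, whose origin is the TCP and whose axes are the flange's). Camera axes: x right, y down, z forward; pixel columns grow to the right and rows downward; lengths in mm; the calibration is good to about 2 mm. A picture is of the moment at which its call begins: read the wrist's pose just before it. calibration takes no time and is no camera call.
- ctrl.finish_job(): hands the job in; it is judged then, once.
Trained networks look in the newest picture that a camera, given by its name, has taken for a name from the list of things; names that differ only in an ending like _2 or _b are one class to them, and where a whole thing is asked for, a point or a joint stands for the part that bears it (a point fixed in the world has none). Each returns a list of dicts, best first, with "confidence" (0 to 1); they miss things now and then, are a little off and sometimes report something else, mostly with a low value. They report only what shows in the picture. A call takes as long as a camera call.
- models.search_frame(thing, camera): "extent" ([left, top, right, bottom] in pixels, round what is visible of it).
- models.mark_of(thing, camera): "position" ([column, row] in pixels: a listed point, or the origin of a listed thing).
The state is a dict: "clock": time; "qpos": joint angles; "qd": joint speeds; "tau": joint torques, N m; "eef_pos": TCP position; "tool_rot": TCP orientation; "force": force on the tool from outside, world axes, zero at the start; "torque": the same for the moment, N m; "width": finger opening in mm; "gripper_force": force on a finger pad.
Only numpy, scipy, OpenCV 4.12 (cv2) and the standard library are available. Lean on these libraries where they do the work, as an engineer would, in place of code of your own. Each camera call takes 0.05 s, during which the arm holds its last target. There are 200 camera calls.

TASK

Oil the jar mill before its run: work the lever of the oil pump on its right-hand end through at least three full strokes, each one right down and then right back up. Then turn the winged hold-to-run dial on top of its drive box clockwise, past the first and second clicks to the third, and hold it there: it springs back to off when let go, so finish with the gripper still holding the dial on the third click. Leave the pump lever up, and do not disturb the porcelain jar on the rollers or the things standing about the mill.

Things in the scene. Friction and masses are not known exactly. Their poses are not given: they have to be found in the camera images.
- jar_mill: bench jar mill, fixed, on a mat. Pan 150 (x) x 410 mm (y), two rollers along y with a white jar, drive box with the dial on its left (+y) end, oil pump with lever on its right (-y) end. Origin: centre of the underside, 3 mm above the bench; x points away from the operator, y to its left. A tall rack of shelves stands close behind it: do not swing the arm out beyond the mill's back edge.
- pump_lever (a joint): angle of the oil pump's lever: 0 = up at rest, 0.80 rad = fully down on its stop. It turns about a level axis parallel to the mill's x through point pump_pivot; the handle goes down on an arc of 160 mm radius as the value grows. A spring brings it back up: about 5 N at the handle at the top, 9 N at the bottom, plus oil damping of about 3 N per rad/s.
- pump_handle (a point): middle of the part to grip of the lever's black round rubber grip (19 mm in diameter, axis parallel to the mill's x). The grip sticks out from the lever arm towards the operator; from this point it is free for 34 mm towards the arm and 40 mm away from it. At rest 146 mm to the right (mill's -y) of the pivot and 65 mm above it, 196 mm above the bench; fully down 72 mm above the bench.
- pump_pivot (a point): point on the lever's axis of rotation, in the plane of point pump_handle (offset along the mill's x to it); 131 mm above the bench.
- run_dial (a joint): angle of the hold-to-run dial: 0 = off (its rest), grows clockwise seen from above. Clicks at 0.40, 0.80 and 1.20 rad, end stop at 1.24. A return spring of 0.13 to 0.20 N m pulls it back to 0 from every click; going over a click takes up to about 0.28 N m.
- dial_wing (a point): black wing of the dial, 62 mm long (its x), 14 mm thick (its y), from 22 mm below to 14 mm above this origin, on a round skirt 66 mm wide whose top is 22 mm below; a 28 mm hub rises 3 mm from the skirt. Origin on the dial's vertical axis, 133 mm above the bench. At off the wing lies along the mill's x, its -x end (white line) to the operator. Marks on the plate show off and the three clicks.
- mill_jar: loose white porcelain mill jar, 96 mm in diameter, about 130 mm long with its steel clamp, 0.6 to 1.3 kg, lying on the rollers along the mill's y; origin at the middle of its axis, about 123 mm above the bench. Leave alone.
- spice_jar: bystander: small jar 45 mm in diameter, 80 mm high, origin under its centre. Leave alone.
- canister_a: bystander: film canister, 36 x 39 x 54 mm high, origin under its centre. Leave alone.
- canister_b: bystander: film canister, 34 x 40 x 54 mm high, origin under its centre. Leave alone.
- green_jar: bystander: glass jar with a screw lid, 54 mm in diameter, 92 mm high, origin under its centre. Leave alone.
- paint_tube: bystander: paint tube lying down, 38 x 84 x 19 mm, origin under its centre. Leave alone.

How it is judged:
By the outcome, as a careful person would: the job done as asked, in the order asked, and still so for the second after the job is handed in, while the arm keeps its last pose, push and grip.
It also fails if it takes over 69 s, if anything falls off the work surface, if the arm or the gripper's body presses on something with over 40 N, if the wrist force passes 120 N, or if a joint passes its speed limit or range.

## Working session

There is one attempt and no reset: what is moved stays moved. The work goes in short steps, Python scripts to look and compute and a shell command to move; the robot and the scene stay as the last step left them, time stands still between calls to the robot, and variables do not carry over. Pictures are saved under pics/ and viewed, at most 13 in all, crops included, and the job is handed in when it is done.

```bash
mkdir -p pics
cat > h.py <<'E'
import numpy as np, cv2
from cell import read_state, cams, ctrl, models
from scipy.spatial.transform import Rotation as R
def ray(cam,px,st=None):
    c=cams.calibration(cam)
    K=np.array([[c['fx'],0,c['cx']],[0,c['fy'],c['cy']],[0,0,1.]])
    p=cv2.undistortPoints(np.array([[px]],float),K,np.array([c['k1'],0,0,0,0]))[0,0]
    d=np.array([p[0],p[1],1.])
    if 'hand_eye' in c:
        st=st or read_state(); H=np.array(c['hand_eye'])
        Rt=R.from_euler('xyz',st['tool_rot']).as_matrix()
        o=Rt@H[:3,3]+st['eef_pos']; return o,Rt@H[:3,:3]@d
    Rc=cv2.Rodrigues(np.array(c['rvec'],float))[0]
    return -Rc.T@np.array(c['tvec'],float).ravel(),Rc.T@d
def tri(rs):
    A=0;b=0
    for o,d in rs:
        d=d/np.linalg.norm(d);P=np.eye(3)-np.outer(d,d);A=A+P;b=b+P@o
    x=np.linalg.solve(A,b)
    return x,[round(float(np.linalg.norm(np.cross(x-o,d/np.linalg.norm(d)))),1) for o,d in rs]
E
python3 - <<'E'
from h import *
s=read_state();print({k:np.round(v,3).tolist() for k,v in s.items()},ctrl.grip_point_offset)
for c in ['scene','side','wrist']:
    im,d=cams.get_image(c);cv2.imwrite(f'pics/{c}0.png',im);np.save(f'{c}0.npy',d)
    for t in ['pump_handle','pump_pivot','dial_wing','jar_mill','mill_jar','spice_jar','canister_a','green_jar','paint_tube']:
        for m in models.mark_of(t,c)[:2]:
            p=m['position'];o,r=ray(c,p,s);z=d[int(np.clip(p[1],0,383)),int(np.clip(p[0],0,511))]
            print(c,t,np.round(p),round(m['confidence'],2),np.round(o+r*z) if z else None)
E
```

```text
{'clock': 0.0, 'qpos': [1.037, 0.629, 0.038, 1.518, -0.027, 0.996, -0.02], 'qd': [-0.0, -0.0, -0.0, 0.0, 0.001, 0.001, -0.002], 'tau': [-0.0, -56.34, 1.227, -19.345, 0.011, 0.01, 0.0], 'eef_pos': [292.872, -579.581, 230.382], 'tool_rot': [-3.14, 0.0, 0.468], 'force': [-0.212, -0.803, 0.915], 'torque': [0.004, 0.027, -0.009], 'gripper_force': 0.0, 'width': 85.451} 18.700000000000003
scene pump_handle [253. 157.] 0.71 [ 471. -174.  202.]
scene pump_pivot [244. 191.] 0.89 [ 555. -270.    2.]
scene dial_wing [205. 236.] 0.61 [398. 264. 140.]
scene jar_mill [221. 248.] 0.64 [363. 242. 101.]
scene jar_mill [291. 182.] 0.3 [ 373. -336.   56.]
scene mill_jar [221. 210.] 0.62 [419. 144. 154.]
scene spice_jar [283. 202.] 0.46 [ 348. -187.   41.]
scene canister_a [282. 207.] 0.69 [ 353. -187.   19.]
scene canister_a [286. 190.] 0.56 [ 357. -239.   66.]
scene green_jar [292. 186.] 0.7 [ 365. -320.   47.]
scene paint_tube [313. 197.] 0.36 [ 281. -350.    5.]
side pump_handle [317. 283.] 0.68 [ 358. -466.   77.]
side pump_handle [291. 188.] 0.59 [ 456. -195.  201.]
side pump_pivot [254. 187.] 0.7 [467.  38. 114.]
side dial_wing [212. 168.] 0.47 [401. 250. 127.]
side jar_mill [238. 212.] 0.79 [407.  45.  28.]
side mill_jar [243. 181.] 0.9 [420.  37. 146.]
side spice_jar [274. 259.] 0.85 [ 358. -276.   35.]
side canister_a [288. 273.] 0.61 [ 366. -336.   23.]
side canister_a [258. 256.] 0.48 [ 344. -210.   12.]
side green_jar [316. 287.] 0.77 [ 355. -467.   67.]
side paint_tube [263. 285.] 0.51 [ 287. -336.   12.]
wrist paint_tube [43. 63.] 0.56 [ 294. -330.   18.]
```

View pics/scene0.png

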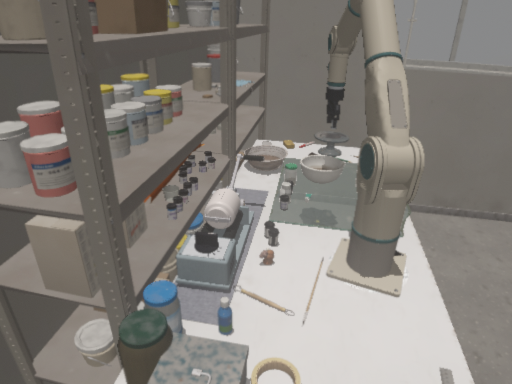

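View pics/side0.png

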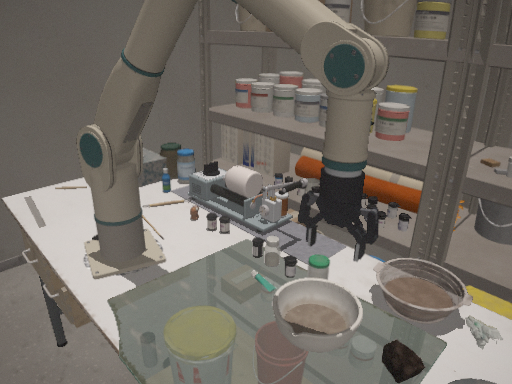

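The scene view shows the dial at (206,238), the jar at (222,208) and the lever grip near (253,157). In the side view the dial is at (211,168), the jar at (243,181) and the grip at about (295,187). The bystanders stand in front of the mill.

Run:
```python
from h import *
for n,a,b in [('dial',(205,236),(212,168)),('handle',(253,157),(291,188)),('jar',(221,210),(243,181))]:
    x,e=tri([ray('scene',a),ray('side',b)]);print(n,np.round(x),e)
a=cv2.imread('pics/scene0.png')[130:290,150:330];b=cv2.imread('pics/side0.png')[140:300,175:355]
cv2.imwrite('pics/c1.png',np.vstack([cv2.resize(a,None,fx=1.8,fy=1.8,interpolation=3)[:,:],cv2.resize(b,None,fx=1.8,fy=1.8,interpolation=3)]))
cv2.imwrite('pics/c1.png',np.hstack([cv2.resize(a,(400,356),interpolation=2),cv2.resize(b,(400,356),interpolation=2)]))
print(cams.calibration('wrist'))
```

```text
dial [403. 252. 130.] [3.9, 3.9]
handle [ 471. -180.  196.] [4.3, 4.3]
jar [450.  93. 121.] [0.5, 0.5]
{'fx': 332.1017245866088, 'fy': 332.1017245866088, 'cx': 252.56071925228315, 'cy': 193.4847316872938, 'k1': -0.09050131766558275, 'hand_eye': array([[-3.88829301e-04, -9.65387439e-01, -2.60819750e-01,
         6.69811175e+01],
       [ 9.99998991e-01, -7.31790287e-04,  1.21782281e-03,
        -9.29482952e-01],
       [-1.36653621e-03, -2.60819013e-01,  9.65386749e-01,
        -1.43119449e+02],
       [ 0.00000000e+00,  0.00000000e+00,  0.00000000e+00,
         1.00000000e+00]])}
```

View pics/c1.png

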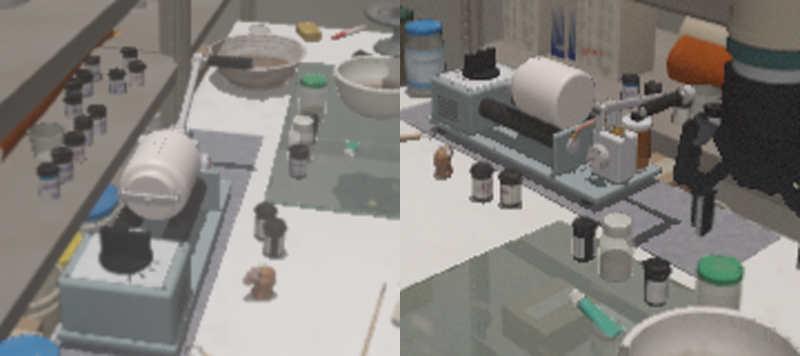

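The grip shows as a black bar from about (243,157) to (262,159) in the scene view and (283,187) to (303,182) in the side view. The wing is at (206,238) and (211,168). Next I'll bring the wrist camera over the lever.

```bash
python3 -m creep '[[0,0,-50,0,0,0,0],[0,0,-50,0,0,0,0],[36,-30,0,0,0,0,0],[36,-30,0,0,0,0,0],[36,-30,0,0,0,0,0],[36,-30,0,0,0,0,0],[36,-30,0,0,0,0,0],[36,-30,0,0,0,0,0],[36,-30,0,0,0,0,0],[36,-30,0,0,0,0,0],[0,0,0,0,0,-0.15,0],[0,0,0,0,0,-0.15,0]]' && python3 -m creep '[[0,0,0,0,0,-0.15,0],[0,0,0,0,0,-0.15,0],[0,0,0,0,0,-0.15,0],[0,0,0,0,0,-0.15,0],[0,0,0,0,0,-0.15,0],[0,0,0,0,0,-0.15,0],[0,0,0,0,0,-0.15,0],[0,0,0,0,0,-0.15,0],[0,0,0,0,0,-0.15,0],[0,0,0,0,0,-0.15,0],[0,0,0,0,0,-0.15,0],[0,0,0,0,0,-0.15,0]]' && python3 -m creep '[[0,0,0,0,0,-0.15,0],[0,0,0,0,0,-0.15,0],[0,0,0,0,0,-0.15,0],[0,0,0,0,0,-0.13,0],[0,0,0,0,0,0,0],[0,0,0,0,0,0,0]]'
python3 - <<'E'
from h import *
s=read_state();print(s['clock'],s['eef_pos'],s['tool_rot'],s['qpos'])
im,d=cams.get_image('wrist');cv2.imwrite('pics/w1.png',im);np.save('w1.npy',d)
for t in ['pump_handle','pump_pivot']:
  for m in models.mark_of(t,'wrist')[:2]:
    p=m['position'];o,r=ray('wrist',p,s);print(t,np.round(p),m['confidence'],np.round(o+r*d[int(p[1]),int(p[0])]))
E
```

```text
clock: 2.7
eef_pos: [442.9, -233.9, 331.6]
tool_rot: [3.141, -0.0, 0.779]
force: [-0.7, -1.5, 0.2]
width: -0.0
gripper_force: 0.0
clock: 3.9
eef_pos: [441.9, -236.2, 331.5]
tool_rot: [-3.141, 0.0, 2.574]
force: [1.0, -0.7, -0.6]
width: 0.3
gripper_force: 0.0
clock: 4.5
eef_pos: [441.9, -236.3, 331.3]
tool_rot: [-3.142, 0.0, -3.139]
force: [-0.4, -0.4, 0.8]
width: 0.1
gripper_force: 0.0
4.5 [ 441.86290061 -236.26917623  331.34034766] [-3.14154267e+00  5.40139682e-05 -3.13884449e+00] [ 0.88828589  0.35395725 -0.62360993  1.76939004  0.23015046  1.09172287
  1.76066086]
pump_handle [315. 220.] 0.93 [ 473. -181.  206.]
pump_pivot [434. 163.] 0.71 [446.  -5.  70.]
```

View pics/w1.png

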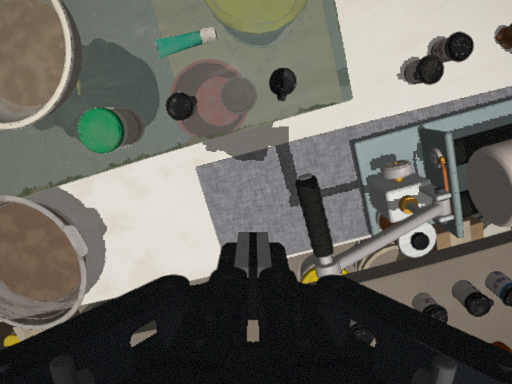

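The grip runs from (305,178) to (327,258) in the wrist picture. The lever arm goes back from there to the pump at (445,205), and the shelf edge crosses the bottom right. The mill's yaw is about 0.27.

Run:
```python
from h import *
s=read_state();d=np.load('w1.npy')
print(tri([ray('scene',(253,157.5)),ray('side',(292,185)),ray('wrist',(315,219),s)]))
def P(p):
    o,r=ray('wrist',p,s);return np.round(o+r*d[p[1],p[0]])
for p in [(306,182),(315,220),(323,252),(355,140),(425,124),(500,102),(500,245),(450,262),(420,275),(470,290),(380,330),(330,275),(350,263)]: print(p,P(p))
for p in [(253,250),(290,250)]:print('tip',P(p))
# all points with x>520 summary
vv,uu=np.mgrid[200:384:6,300:512:6]
pts=np.array([P((u,v)) for u,v in zip(uu.ravel(),vv.ravel()) if d[v,u]>0])
for y0 in range(-240,120,40):
    q=pts[(pts[:,1]>y0)&(pts[:,1]<y0+40)&(pts[:,0]>480)&(pts[:,2]<320)]
    for z0 in range(0,250,50):
        r=q[(q[:,2]>=z0)&(q[:,2]<z0+50)]
        if len(r):print(y0,z0,len(r),r[:,0].min(),r[:,0].max())
```

```text
(array([ 473.19954004, -178.67701354,  199.18469937]), [1.4, 1.7, 1.8])
(306, 182) [ 439. -191.  206.]
(315, 220) [ 473. -181.  206.]
(323, 252) [ 503. -173.  207.]
(355, 140) [425. -90.   4.]
(425, 124) [399.  -1.  26.]
(500, 102) [366. 107.  26.]
(500, 245) [565. 123.  58.]
(450, 262) [589.  47.  61.]
(420, 275) [608.   4.  62.]
(470, 290) [618.  66.  89.]
(380, 330) [ 433. -201.  402.]
(330, 275) [ 430. -210.  377.]
(350, 263) [ 520. -143.  194.]
tip [ 431. -235.  357.]
tip [ 595. -177.    5.]
-200 0 8 523.0 591.0
-200 150 3 485.0 518.0
-200 200 25 482.0 524.0
-160 0 7 514.0 640.0
-160 150 15 506.0 523.0
-160 200 1 513.0 513.0
-120 0 32 514.0 623.0
-120 50 1 665.0 665.0
-120 100 6 661.0 677.0
-120 150 15 493.0 511.0
-80 0 33 504.0 624.0
-80 50 26 486.0 725.0
-80 100 26 483.0 676.0
-80 150 8 489.0 499.0
-40 0 6 601.0 612.0
-40 50 28 599.0 656.0
-40 100 26 481.0 554.0
0 0 7 536.0 598.0
0 50 50 487.0 644.0
0 100 9 492.0 652.0
40 0 7 579.0 589.0
40 50 53 487.0 698.0
40 100 25 485.0 644.0
40 150 2 489.0 497.0
80 0 6 568.0 576.0
80 50 49 569.0 710.0
80 100 9 604.0 635.0
```

```bash
python3 -m creep '[[0,0,0,0,0,-0.14,0],[0,0,0,0,0,-0.13,0],[-18,22,0,0,0,0,0],[-18,22,0,0,0,0,0],[0,0,40,0,0,0,0],[0,0,40,0,0,0,0],[0,0,30,0,0,0,0],[0,0,0,0,0,0,0],[0,0,0,0,0,0,0]]'
python3 - <<'E'
from h import *
s=read_state()
im,d=cams.get_image('wrist')
b,_=cams.get_image('side')
cv2.imwrite('pics/w2.png',np.hstack([cv2.resize(im,(533,400)),cv2.resize(b[130:280,230:330],(267,400))]))
E
```

```text
clock: 5.55
eef_pos: [465.0, -183.8, 221.8]
tool_rot: [3.141, 0.0, -2.866]
force: [-0.4, 0.1, 0.4]
width: -0.3
gripper_force: 0.0
```

View pics/w2.png

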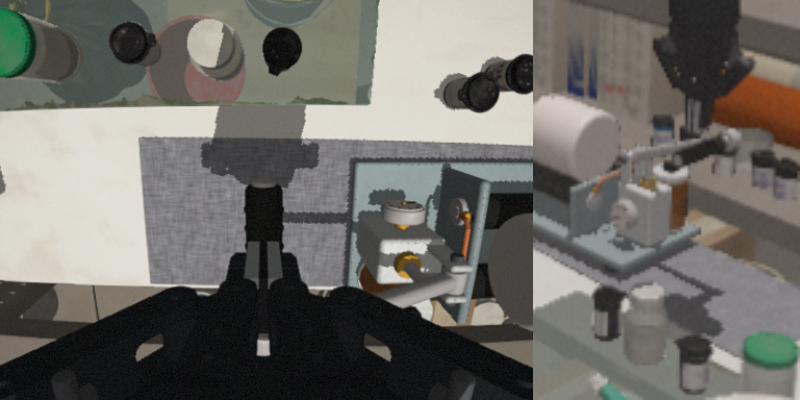

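The closed fingers sit centred over the grip at (263,215), and the mill edges are square to the image. I'll do the first stroke down.

```bash
python3 -m creep '[[0,0,14,0,0,0,0],[0,-8,21,0,0,0,0],[0,-4.5,21,0,0,0,0],[0,-1.5,21,0,0,0,0],[0,1,21,0,0,0,0],[0,4,21,0,0,0,0],[0,7,21,0,0,0,0],[0,0,0,0,0,0,0],[0,0,0,0,0,0,0]]'
python3 - <<'E'
from h import *
print(np.round(read_state()['force'],1))
im,d=cams.get_image('wrist')
b,_=cams.get_image('side')
cv2.imwrite('pics/w3.png',np.hstack([cv2.resize(im,(533,400)),cv2.resize(b[130:280,230:330],(267,400))]))
E
```

```text
clock: 6.55
eef_pos: [467.9, -188.0, 83.6]
tool_rot: [-3.137, 0.004, -2.867]
force: [0.2, -4.5, 7.9]
width: 0.0
gripper_force: 3.5
[ 0.2 -4.5  7.9]
```

View pics/w3.png

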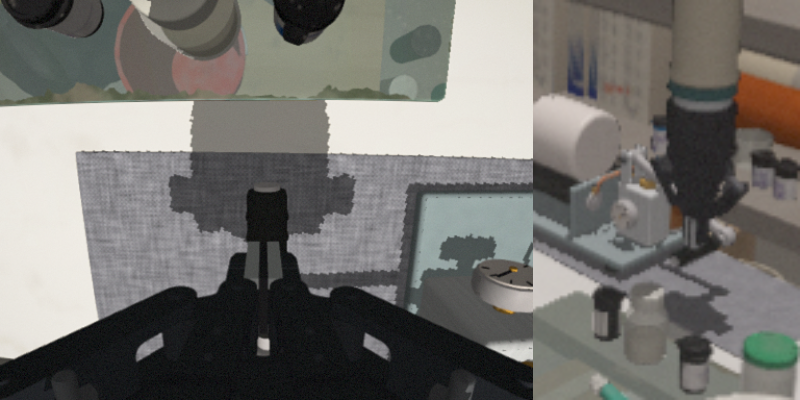

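The lever is nearly down and the grip is still under the fingers at (266,215). I'll press on until the stop shows in the force.

```bash
python3 -m creep '[[0,0,3,0,0,0,0],[0,0,0,0,0,0,0],[0,0,0,0,0,0,0]]'; python3 -m creep '[[0,0,3,0,0,0,0],[0,0,0,0,0,0,0],[0,0,0,0,0,0,0]]'
```

```text
clock: 6.95
eef_pos: [467.7, -187.3, 81.1]
tool_rot: [-3.137, 0.004, -2.866]
force: [-0.8, -2.1, 7.6]
width: -0.3
gripper_force: 4.0
clock: 7.25
eef_pos: [467.8, -187.2, 80.2]
tool_rot: [-3.136, 0.004, -2.866]
force: [-5.2, -0.1, 30.4]
width: 0.2
gripper_force: 15.3
```

The force jumped to 30 N at z = 80, so the lever is on its stop. Next: back up and clear, then strokes two and three.

```bash
python3 -m creep '[[0,0,-6,0,0,0,0],[0,-7,-21,0,0,0,0],[0,-4,-21,0,0,0,0],[0,-1,-21,0,0,0,0],[0,1.5,-21,0,0,0,0],[0,4.5,-21,0,0,0,0],[0,8,-21,0,0,0,0],[0,0,-14,0,0,0,0],[0,0,0,0,0,0,0],[0,0,0,0,0,0,0],[0,0,0,0,0,0,0],[0,0,0,0,0,0,0]]'
python3 - <<'E'
from h import *
s=read_state();im,d=cams.get_image('wrist')
b,_=cams.get_image('side')
cv2.imwrite('pics/w4.png',np.hstack([cv2.resize(im,(533,400)),cv2.resize(b[130:280,230:330],(267,400))]))
for p in [(252,190),(252,200),(252,207)]:
  o,r=ray('wrist',p,s);print(np.round(o+r*d[p[1],p[0]]))
E
```

```text
clock: 8.45
eef_pos: [464.1, -183.9, 220.7]
tool_rot: [3.141, -0.001, -2.866]
force: [0.5, 0.6, -0.8]
width: 0.0
gripper_force: 0.0
[ 441. -190.  205.]
[ 446. -188.  205.]
[ 449. -188.  207.]
```

View pics/w4.png

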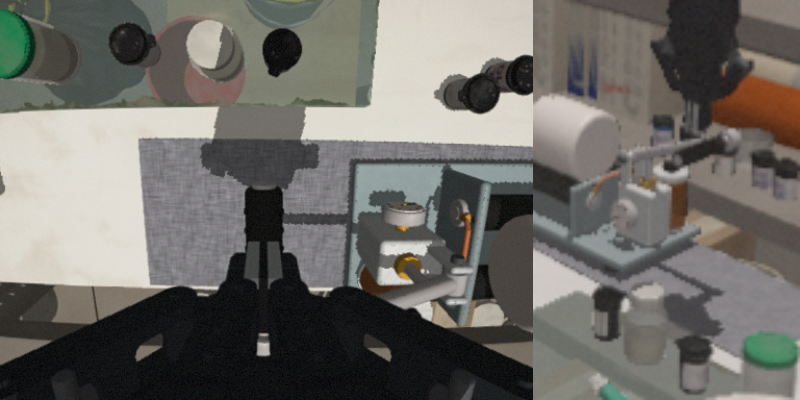

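The picture matches the one before the stroke: the lever is fully up, with the grip top at z = 206. I'll do three more strokes, one of them spare.

```bash
python3 -m creep '[[0,0,14,0,0,0,0],[0,-8,21,0,0,0,0],[0,-4.5,21,0,0,0,0],[0,-1.5,21,0,0,0,0],[0,1,21,0,0,0,0],[0,4,21,0,0,0,0],[0,7,21,0,0,0,0],[0,0,6,0,0,0,0],[0,0,0,0,0,0,0],[0,0,0,0,0,0,0]]'
python3 -m creep '[[0,0,-6,0,0,0,0],[0,-7,-21,0,0,0,0],[0,-4,-21,0,0,0,0],[0,-1,-21,0,0,0,0],[0,1.5,-21,0,0,0,0],[0,4.5,-21,0,0,0,0],[0,8,-21,0,0,0,0],[0,0,-14,0,0,0,0],[0,0,0,0,0,0,0],[0,0,0,0,0,0,0],[0,0,0,0,0,0,0],[0,0,0,0,0,0,0]]'
python3 -m creep '[[0,0,14,0,0,0,0],[0,-8,21,0,0,0,0],[0,-4.5,21,0,0,0,0],[0,-1.5,21,0,0,0,0],[0,1,21,0,0,0,0],[0,4,21,0,0,0,0],[0,7,21,0,0,0,0],[0,0,6,0,0,0,0],[0,0,0,0,0,0,0],[0,0,0,0,0,0,0]]'
python3 -m creep '[[0,0,-6,0,0,0,0],[0,-7,-21,0,0,0,0],[0,-4,-21,0,0,0,0],[0,-1,-21,0,0,0,0],[0,1.5,-21,0,0,0,0],[0,4.5,-21,0,0,0,0],[0,8,-21,0,0,0,0],[0,0,-14,0,0,0,0],[0,0,0,0,0,0,0],[0,0,0,0,0,0,0],[0,0,0,0,0,0,0],[0,0,0,0,0,0,0]]'
python3 -m creep '[[0,0,14,0,0,0,0],[0,-8,21,0,0,0,0],[0,-4.5,21,0,0,0,0],[0,-1.5,21,0,0,0,0],[0,1,21,0,0,0,0],[0,4,21,0,0,0,0],[0,7,21,0,0,0,0],[0,0,6,0,0,0,0],[0,0,0,0,0,0,0],[0,0,0,0,0,0,0]]'
python3 -m creep '[[0,0,-6,0,0,0,0],[0,-7,-21,0,0,0,0],[0,-4,-21,0,0,0,0],[0,-1,-21,0,0,0,0],[0,1.5,-21,0,0,0,0],[0,4.5,-21,0,0,0,0],[0,8,-21,0,0,0,0],[0,0,-14,0,0,0,0],[0,0,0,0,0,0,0],[0,0,0,0,0,0,0],[0,0,0,0,0,0,0],[0,0,0,0,0,0,0]]'
python3 - <<'E'
from h import *
s=read_state();im,d=cams.get_image('wrist');cv2.imwrite('pics/w5.png',im)
for p in [(252,190),(252,200),(252,207)]:
  o,r=ray('wrist',p,s);print(np.round(o+r*d[p[1],p[0]]))
E
```

```text
clock: 9.55
eef_pos: [467.9, -189.1, 79.6]
tool_rot: [-3.133, 0.003, -2.867]
force: [-4.7, -4.1, 43.0]
width: -0.1
gripper_force: 21.4
clock: 10.75
eef_pos: [464.1, -183.9, 220.3]
tool_rot: [3.14, -0.001, -2.866]
force: [0.7, -0.1, -0.3]
width: 0.4
gripper_force: 0.0
clock: 11.75
eef_pos: [467.7, -189.1, 79.5]
tool_rot: [-3.133, 0.003, -2.867]
force: [-5.8, -5.1, 44.2]
width: 0.0
gripper_force: 22.3
clock: 12.95
eef_pos: [464.0, -183.9, 220.3]
tool_rot: [3.14, -0.001, -2.866]
force: [0.3, 0.7, 0.2]
width: -0.0
gripper_force: 0.0
clock: 13.95
eef_pos: [467.7, -189.1, 79.5]
tool_rot: [-3.133, 0.003, -2.867]
force: [-5.8, -5.7, 44.9]
width: -0.2
gripper_force: 22.3
clock: 15.15
eef_pos: [464.0, -183.9, 220.3]
tool_rot: [3.14, -0.001, -2.866]
force: [-0.0, -1.4, -0.9]
width: 0.4
gripper_force: 0.0
[ 441. -190.  205.]
[ 445. -189.  206.]
[ 448. -188.  208.]
```

```bash
python3 -m creep '[[0,0,-40,0,0,0,0],[0,0,-40,0,0,0,0],[-6,43.6,0,0,0,0,45],[-6,43.6,0,0,0,0,45],[-6,43.6,0,0,0,0,45],[-6,43.6,0,0,0,0,45],[-6,43.6,0,0,0,0,45],[-6,43.6,0,0,0,0,45],[-6,43.6,0,0,0,0,45],[-6,43.6,0,0,0,0,45],[-6,43.6,0,0,0,0,45],[-6,43.6,0,0,0,0,45]]'
python3 -m creep '[[0,0,0,0,0,0,45],[0,0,0,0,0,0,45]]'
python3 - <<'E'
from h import *
s=read_state();print(s['eef_pos'],s['tool_rot'],s['qpos'])
im,d=cams.get_image('wrist');cv2.imwrite('pics/w6.png',im);np.save('w6.npy',d)
for t in ['dial_wing','run_dial']:
  for m in models.mark_of(t,'wrist')[:2]:
    p=m['position'];o,r=ray('wrist',p,s);print(t,np.round(p),m['confidence'],np.round(o+r*d[int(p[1]),int(p[0])]))
E
```

```text
clock: 16.4
eef_pos: [403.0, 253.4, 300.9]
tool_rot: [-3.141, -0.0, -2.866]
force: [0.3, 0.3, -0.5]
width: 44.8
gripper_force: 0.0
clock: 16.6
eef_pos: [402.7, 252.8, 300.8]
tool_rot: [-3.142, -0.001, -2.862]
force: [-0.6, 0.1, -0.5]
width: 44.9
gripper_force: 0.0
[402.72772762 252.83115415 300.83021812] [-3.14158884e+00 -1.06310704e-03 -2.86206494e+00] [-0.0244545   0.3836739  -0.81682378  1.87480999  0.32487041  1.02232388
  0.87267326]
dial_wing [257. 169.] 0.81 [394. 255. 148.]Traceback (most recent call last):
  File "<stdin>", line 5, in <module>
ValueError: it knows: canister, dial_wing, green_jar, jar_mill, mill_jar, paint_tube, pump_handle, pump_pivot, spice_jar
```

View pics/w6.png

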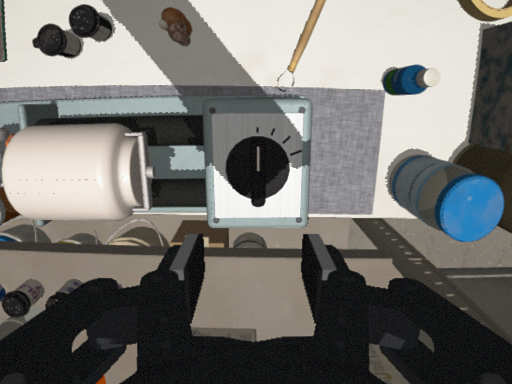

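The dial is centred at about (257,168) with the wing along the picture's vertical, from (258,145) to (258,205). The click marks run clockwise from the top. The jar at (75,170) is well clear.

Run:
```python
from h import *
s=read_state();d=np.load('w6.npy');im=cv2.imread('pics/w6.png')
T=R.from_euler('xyz',s['tool_rot']).as_matrix()
vv,uu=np.mgrid[130:215,215:300]
P=[]
for u,v in zip(uu.ravel(),vv.ravel()):
    if d[v,u]>0:
        o,r=ray('wrist',(u,v),s);P.append(o+r*d[v,u])
P=np.array(P)
w=P[(P[:,2]>141)&(P[:,2]<153)]; 
c=cv2.minAreaRect(w[:,:2].astype(np.float32));print('wing',len(w),c,np.median(w[:,2]))
px=cv2.minAreaRect(w[:,:2].astype(np.float32))
k=P[(P[:,2]>107)&(P[:,2]<116)];print('skirt',len(k),cv2.minEnclosingCircle(k[:,:2].astype(np.float32)),np.median(k[:,2]))
o,r=ray('wrist',(257.5,167.5),s);print('skirt ray',o+r*(111-o[2])/r[2])
C=np.array(c[0]+(119,));print('tool delta',T.T@(C-s['eef_pos']))
print(tri([ray('scene',(205,236)),ray('side',(212,168)),ray('wrist',models.mark_of('dial_wing','wrist')[0]['position'],s)]))
```

```text
Traceback (most recent call last):
  File "h.py", line 5, in ray
    c=cams.calibration(cam)
ValueError: time passes only in moves, steps and waits
```

```bash
sed -i "s/^def ray/import functools\ncal=functools.lru_cache(None)(cams.calibration)\ndef ray/; s/c=cams.calibration(cam)/c=cal(cam)/" h.py
python3 - <<'E'
from h import *
s=read_state();d=np.load('w6.npy')
T=R.from_euler('xyz',s['tool_rot']).as_matrix()
vv,uu=np.mgrid[130:215,215:300]
P=[]
for u,v in zip(uu.ravel(),vv.ravel()):
    if d[v,u]>0:
        o,r=ray('wrist',(u,v),s);P.append(o+r*d[v,u])
P=np.array(P)
w=P[(P[:,2]>141)&(P[:,2]<153)]
c=cv2.minAreaRect(w[:,:2].astype(np.float32));print('wing',len(w),c,np.median(w[:,2]))
k=P[(P[:,2]>107)&(P[:,2]<116)];print('skirt',len(k),cv2.minEnclosingCircle(k[:,:2].astype(np.float32)),np.median(k[:,2]))
o,r=ray('wrist',(257.5,167.5),s);print('skirt ray',o+r*(111-o[2])/r[2])
C=np.array(c[0]+(119,));print('tool delta',T.T@(C-s['eef_pos']))
print(tri([ray('scene',(205,236)),ray('side',(212,168)),ray('wrist',(257,169),s)]))
E
```

```text
wing 950 ((399.6774597167969, 255.1111602783203), (60.564781188964844, 13.213898658752441), 16.262571334838867) 147.09319488017138
skirt 2315 ((399.39434814453125, 254.32919311523438), 50.6402702331543) 111.83983223095862
skirt ray [399.82630523 255.21715431 111.        ]
tool delta [  2.35559114   5.62211857 181.78145902]
(array([400.9228255 , 253.18920968, 129.72202474]), [5.1, 3.2, 3.0])
```

```bash
python3 -m creep '[[2,3,0,0,0,0,45],[0,0,45,0,0,0,45],[0,0,45,0,0,0,45],[0,0,30,0,0,0,45],[0,0,0,0,0,0,45],[0,0,0,0,0,0,45]]'
python3 - <<'E'
from h import *
for i in range(3):
  s=read_state()
  T=R.from_euler('xyz',s['tool_rot']).as_matrix()
  print(s['eef_pos'],s['tool_rot'],T.T@(np.array([399.7,255.1,119])-s['eef_pos']))
im,d=cams.get_image('wrist');cv2.imwrite('pics/w7.png',im)
E
```

```text
clock: 17.3
eef_pos: [401.0, 254.0, 181.9]
tool_rot: [3.141, -0.0, -2.866]
force: [-0.0, 0.1, 0.6]
width: 44.7
gripper_force: 0.0
[401.01693111 253.9989534  181.85382574] [ 3.14142247e+00 -1.45423792e-04 -2.86643125e+00] [ 0.95909263  1.40674321 62.85420619]
[401.01693111 253.9989534  181.85382574] [ 3.14142247e+00 -1.45423792e-04 -2.86643125e+00] [ 0.95909263  1.40674321 62.85420619]
[401.01693111 253.9989534  181.85382574] [ 3.14142247e+00 -1.45423792e-04 -2.86643125e+00] [ 0.95909263  1.40674321 62.85420619]
```

View pics/w7.png

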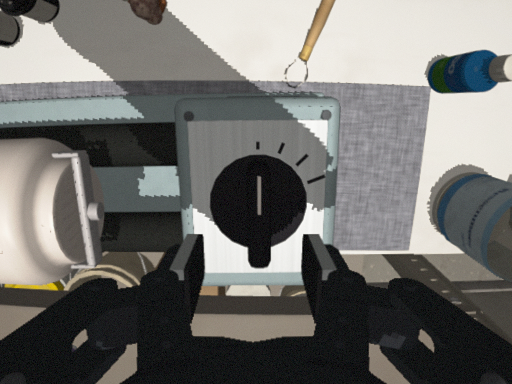

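The wing at (259,215) lies between the fingers (inner edges at 204 and 303), about 1.4 mm off centre. I'll correct that, go down and grip.

```bash
python3 -m creep '[[1,1.4,0,0,0,-0.008,45],[0,0,30,0,0,0,45],[0,0,32,0,0,0,45],[0,0,0,0,0,0,45],[0,0,0,0,0,0,10],[0,0,0,0,0,0,10],[0,0,0,0,0,0,10],[0,0,0,0,0,0,10],[0,0,0,0,0,0,10],[0,0,0,0,0,0,10]]'
```

```text
clock: 18.35
eef_pos: [400.1, 257.3, 121.3]
tool_rot: [3.139, 0.004, -2.856]
force: [-2.0, 2.2, 8.4]
width: 13.0
gripper_force: 61.3
```

```bash
python3 -m creep '[[0,0,0,0,0,0.12,10],[0,0,0,0,0,0.12,10],[0,0,0,0,0,0.12,10],[0,0,0,0,0,0.12,10],[0,0,0,0,0,0.12,10],[0,0,0,0,0,0.12,10],[0,0,0,0,0,0.12,10],[0,0,0,0,0,0.12,10],[0,0,0,0,0,0.12,10],[0,0,0,0,0,0.12,10],[0,0,0,0,0,0,10],[0,0,0,0,0,0,10]]'
python3 - <<'E'
from h import *
s=read_state();print(s['tool_rot'],s['torque'],s['force'],s['qpos'])
im,d=cams.get_image('wrist');cv2.imwrite('pics/w8.png',im[60:340,100:420])
E
```

```text
clock: 19.55
eef_pos: [399.6, 256.0, 121.3]
tool_rot: [3.139, 0.0, 2.227]
force: [-2.7, 0.2, 10.5]
width: 12.6
gripper_force: 61.7
[3.13947471e+00 4.71142765e-04 2.22706431e+00] [-0.31567851  0.57886907  0.15452242] [-2.6843344   0.15860422 10.4532762 ] [-0.44042815  0.56990593 -0.27146277  2.09734611  0.30274131  0.50857048
 -0.28037182]
```

View pics/w8.png

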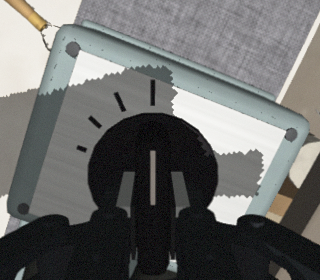

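The white line points at the fourth mark, the third click, at (153,93) in the crop. The tool has turned 1.20 rad and the torque matches the return spring. I'll nudge slightly further to be sure it sits on the click.

```bash
python3 -m creep '[[0,0,0,0,0,0.02,10],[0,0,0,0,0,0,10],[0,0,0,0,0,0,10],[0,0,0,0,0,0,10]]'
python3 - <<'E'
from h import *
s=read_state();print(s['tool_rot'],s['torque'])
im,d=cams.get_image('wrist');cv2.imwrite('pics/w9.png',im)
g=cv2.cvtColor(im,6);print('jar/lever check')
im,d=cams.get_image('side');a=cv2.imread('pics/side0.png')
cv2.imwrite('pics/f.png',np.hstack([cv2.resize(cv2.imread('pics/w9.png')[120:300,160:360],(400,360),interpolation=2),cv2.resize(im[140:300,175:355],(400,356),interpolation=2)[:360] if 0 else cv2.resize(im[140:300,175:355],(400,360))]))
E
```

```text
clock: 20.0
eef_pos: [399.6, 255.9, 121.3]
tool_rot: [3.14, 0.0, 2.207]
force: [-1.7, -0.2, 11.7]
width: 13.0
gripper_force: 61.8
[3.13957968e+00 1.68911229e-04 2.20715381e+00] [-0.31461435  0.59905733  0.19049881]
jar/lever check
```

View pics/f.png

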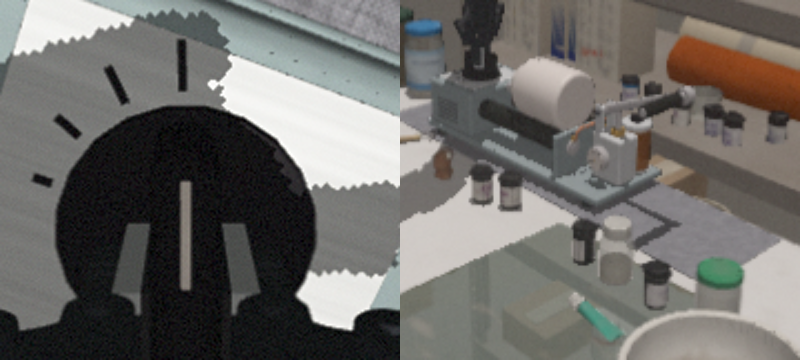

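The line sits on the third click mark. The lever is up, and the jar and bystanders are where they were. Handing in.

```bash
python3 -c "from cell import ctrl; print(ctrl.finish_job())"
```

```text
the job is handed in; nothing more can be done
None
```

The job is handed in at 20 s of the 69 s: four full pump strokes, lever left up, and the gripper holding the dial on the third click; in the last picture the jar and the things about the mill had not moved.

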